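# Draw a spreader bar out of a half-covered shelf bin

## Robot

A 6-joint arm with a two-finger parallel gripper is mounted at the origin on the work surface. World frame = base frame: x ahead of the robot, y to its left, z up, the work surface at z = 0. Lengths are in m, angles in degrees, forces in N, time in s.
With the tool pointing down it reaches from about 0.35 to 0.925 m from the base axis. Payload 6.4 kg.
Tool frame: the origin (TCP) lies on the centre line of the jaws, within the pads' length; the fingertips stand 11 mm ahead of it and the grasp point (between the pads) lies 8 mm behind it; x points along the fingers, y is the direction in which the jaws open and shut, and the axes are right-handed (so a half turn about x gives the same grasp; the last joint's range is limited). The gripper opens to 85 mm and grips with 20 to 120 N. Pads are 22 mm wide; open, the fingers measure 114 mm over their backs; the gripper's body (76 mm by 85 mm) begins 54 mm behind the grasp point. The pads swing forward as they close: fully open they stand 13 mm farther back than shut.
Start: joints at [-87.038, 14.043, 89.255, -0, 76.702, -9.975], TCP at [0.146, -0.634, 0.242] pointing down, gripper open.
Joint ranges: [-179.41, 179.41], [-58.25, 129.5], [7.25, 145.43], [-54.29, 234.29], [11.92, 165.04], [-157.13, 157.13]. Speed limits (degrees/s): [147.25, 147.25, 180, 180, 180, 180].

## Interface

Orientations are given as a 3x3 rotation matrix whose columns are the frame's x, y, z axes.
In Python, from plant import robot gives the robot as it stands.
- The arm moves only by the shell command python3 -m crank 'ROWS' [OPENING]. ROWS is JSON, a list of rows, each an object of numbers: "x", "y", "z": the shift along the tool's x, y, z scaled (see below); "spin": the turn about the tool's x scaled (see below). A call has 1 to 10 rows; each row is the pose to reach, as a shift and turn from the pose commanded when the call began, along the tool's axes at that moment; what a row does not reach only later rows make up. The controller multiplies each number of a shift by 500 mm and each number of a turn by pi/4 rad. A row lasts 1/8 s, in which the tool goes at most 62.5 mm and 10.7 degrees, less where a joint would pass 70% of its speed; a pose out of reach is approached as far as the arm can. A call with a number of a shift or a turn outside -1 to 1 is refused whole. A call with a gripper value outside its range is refused whole. OPENING is the opening, from 0 (shut) to 1 (fully open), set as the call begins (- or left out, the last holds). The fingers move at their own pace and stop on an object; the grip force is fixed at half the most. Time passes only in rows, so rows that repeat a pose let the fingers close. It gives the time, the measured TCP pose, the force and the opening at its end, in the units of the state.
- robot.get_obs(): the state, without advancing time (a new reading comes with each control period).
- robot.snapshot(name): name is "side" or "top" or "wrist"; returns the picture (400x640x3 uint8, red, green, blue); there is no depth.
- robot.get_calibration(name): a dict with "intrinsics" (3x3 intrinsics, pixels), "world_from_camera" (4x4, takes a point from camera to world coordinates). Camera axes: x right, y up, looking along -z (the intrinsics and any distortion apply to the point x, -y, -z); pixel columns grow to the right and rows downward; lengths in m; the calibration is good to about 2 mm. A picture is of the moment at which its call begins: read the wrist's pose just before it. get_calibration takes no time and is no camera call; for the wrist camera it gives the pose at the moment of the call.
- robot.close_job(): hands the job in, once; it reports no verdict.
Trained networks look in the newest picture that a camera, given by its name, has taken for a name from the list of things; names that differ only in an ending like _2 or _b are one class to them, and where a whole thing is asked for, a point or a joint stands for the part that bears it (a point fixed in the world has none). Each returns a list of dicts, best first, with "confidence" (0 to 1); they miss things now and then, are a little off and sometimes report something else, mostly with a low value. They report only what shows in the picture. A call takes as long as a camera call.
- robot.search_frame(camera, thing): "extent" ([centre column, centre row, width, height] in pixels, round what is visible of it).
- robot.silhouettes(camera, thing): "mask" (400x640 bool, what is visible of it) and "extent" ([centre column, centre row, width, height] in pixels, round what is visible of it).
The state is a dict: "clock": time; "joint_positions": joint angles; "qd": joint speeds; "effort": joint torques, N m; "ee_pos": TCP position; "eef_rot": TCP orientation; "wrist_force": force on the tool from outside, world axes, zero at the start; "wrist_torque": the same for the moment, N m; "width": finger opening in m.
Only numpy, scipy, OpenCV 4.12 (cv2) and the standard library are available. Lean on these libraries where they do the work, as an engineer would, in place of code of your own. Each camera call takes 0.05 s, during which the arm holds its last target.

## Task

Take the long orange spreader bar out of the blue shelf bin: it lies partly under the fixed clear cover and is longer than the opening, so slide it from under the cover and tilt it up to draw it out slantwise, without forcing it against the bin or disturbing the jar, carton and tape roll nearby. Finish while still gripping the bar, holding it still in the air with its whole length at least 50 mm higher than the top of the bin and touching nothing but the gripper; do not put it down.

Things in the scene. Friction and masses are not known exactly. Their poses are not given: they have to be found in the camera images.
- bar: loose orange square bar with black end caps, 300 mm long (its x axis), 22 x 22 mm in section, about 0.14 kg; origin at its very centre. It lies flat on the bin floor, roughly along the bin, its +x end (front) under the bin's opening and the rest under the cover
- bar_front (a point): centre of the bar's +x end face, 150 mm from its centre; the end that shows in the opening
- bar_back (a point): centre of the bar's -x end face, the end hidden under the clear cover
- bin: blue plastic shelf bin fastened to the bench, 400 mm long (x) x 200 wide (y) x 80 high; origin at the centre of its underside, z up. Floor and walls 5 mm thick: inside it runs from -195 to +195 mm in x and -95 to +95 mm in y, all walls full height. The half from x = -195 to 0 mm is closed by a fixed clear cover; the opening is the other half, x = 0 to +195 mm, 190 mm wide
- cover_edge (a point): middle of the clear cover's free edge (yellow strip 8 mm wide), on its top face, 80 mm above the bench, over the bin's centre; axes as the bin's. The cover is 4 mm thick, flush with the rim, its underside 76 mm above the bench
- jar: bystander: closed jar with paper label, 52 mm diameter, 65 mm high, origin at the centre of its underside; leave it alone
- carton: bystander: small cardboard box 90 x 60 x 45 mm high, origin at the centre of its underside; leave it alone
- tape: bystander: amber roll of packing tape lying flat, 90 mm outside diameter, 24 mm high, origin at the centre of its underside; leave it alone

How it is judged:
By the outcome, as a careful person would: the job done as asked, in the order asked, and still so for the second after the job is handed in, while the arm keeps its last pose, push and grip.
It also fails if it takes over 38 s, if anything falls off the work surface, if the arm or the gripper's body presses on something with over 40 N, if the wrist force passes 120 N, or if a joint passes its speed limit or range.

## Working session

There is one attempt and no reset: what is moved stays moved. The work goes in short steps, Python scripts to look and compute and a shell command to move; the robot and the scene stay as the last step left them, time stands still between calls to the robot, and variables do not carry over. Pictures are saved under pics/ and viewed, and the job is handed in when it is done.

```bash
ls; mkdir -p pics; python3 - <<'E'
from plant import robot
import cv2,numpy as np
o=robot.get_obs()
for k in ('clock','joint_positions','ee_pos','eef_rot','wrist_force','width'): print(k,np.round(o[k],3).tolist())
for n in ('side','top','wrist'):
    c=robot.get_calibration(n)
    print(n,np.round(c['intrinsics'],1).tolist(),np.round(c['world_from_camera'],4).tolist(),c.keys())
    im=robot.snapshot(n); cv2.imwrite(f'pics/{n}0.png',im[:,:,::-1])
E
```

```text
pics
clock 0.0
joint_positions [-87.04, 14.085, 89.326, -0.0, 76.702, -9.975]
ee_pos [0.145, -0.633, 0.241]
eef_rot [[-0.0, 0.224, -0.975], [0.002, -0.975, -0.224], [-1.0, -0.002, -0.0]]
wrist_force [0.028, 0.303, -0.474]
width 0.085
side [[411.1, 0.0, 314.8], [0.0, 411.1, 197.4], [0.0, 0.0, 1.0]] [[-0.8, 0.3209, -0.507, 0.1153], [-0.5996, -0.3932, 0.6971, 0.693], [0.0244, 0.8616, 0.507, 0.5532], [0.0, 0.0, 0.0, 1.0]] dict_keys(['intrinsics', 'world_from_camera'])
top [[497.9, 0.0, 324.4], [0.0, 497.9, 193.3], [0.0, 0.0, 1.0]] [[0.0031, 0.9849, -0.1733, 0.3804], [-1.0, 0.0031, -0.0005, 0.0181], [0.0, 0.1733, 0.9849, 1.2091], [0.0, 0.0, 0.0, 1.0]] dict_keys(['intrinsics', 'world_from_camera'])
wrist [[319.5, 0.0, 316.0], [0.0, 319.5, 197.5], [0.0, 0.0, 1.0]] [[0.2229, 0.9276, 0.2997, 0.2224], [-0.9748, 0.2121, 0.0685, -0.6164], [0.0, -0.3075, 0.9516, 0.3736], [0.0, 0.0, 0.0, 1.0]] dict_keys(['intrinsics', 'world_from_camera'])
```

View pics/top0.png

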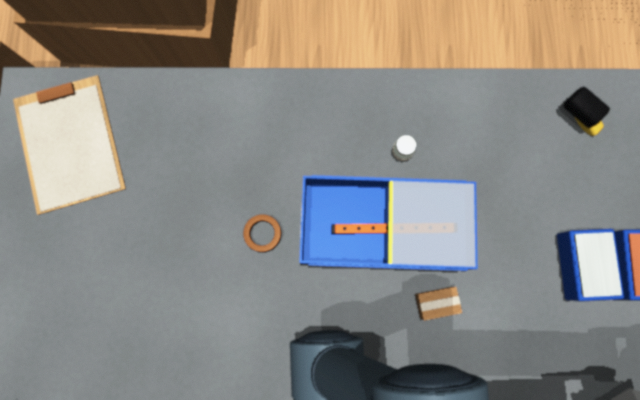

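View pics/side0.png

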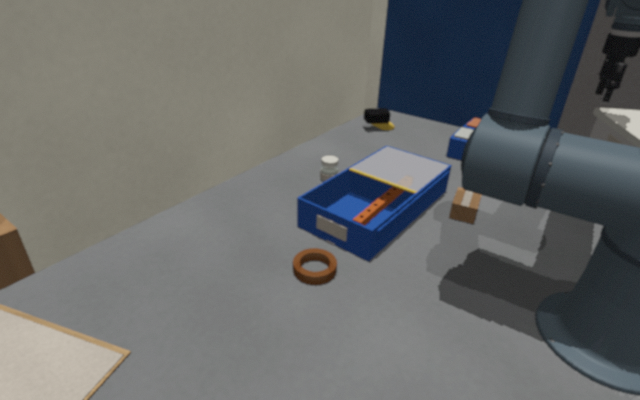

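View pics/wrist0.png

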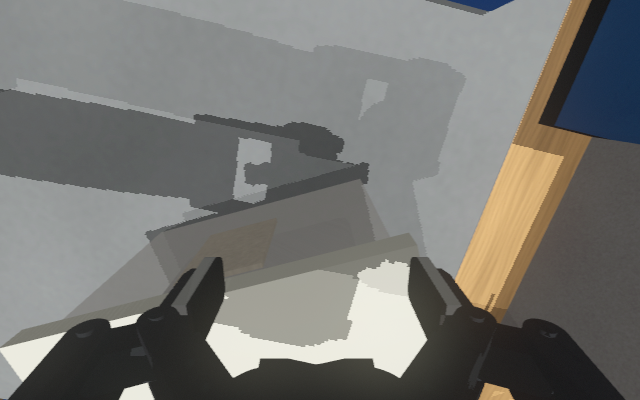

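The top view (row up = +x, column right = −y) shows the bin at columns 303–477, with the yellow edge near column 390. The bar runs from column 333 to 455 at row 228. I'll measure all of these next.

```bash
cat > h.py <<'E'
from plant import robot
import cv2,numpy as np
def proj(n,P,c=None):
    c=c or robot.get_calibration(n); T=np.linalg.inv(c['world_from_camera']); P=np.atleast_2d(P)
    q=P@T[:3,:3].T+T[:3,3]; K=np.array(c['intrinsics'])
    u=np.c_[q[:,0],-q[:,1],-q[:,2]]; u=u@K.T; return u[:,:2]/u[:,2:]
def ray(n,uv,z):
    c=robot.get_calibration(n);T=np.array(c['world_from_camera']);uv=np.atleast_2d(uv).astype(float)
    d=np.c_[uv,np.ones(len(uv))]@np.linalg.inv(c['intrinsics']).T; d=d*[1,-1,-1]; d=d@T[:3,:3].T
    return T[:3,3]+d*((z-T[2,3])/d[:,2])[:,None]
E
python3 - <<'E'
from h import *
im=robot.snapshot('top');cv2.imwrite('pics/topc.png',cv2.resize(im[165:325,235:495,::-1],None,fx=3,fy=3,interpolation=cv2.INTER_CUBIC))
for t in ('bar','bin','jar','carton','tape','cover_edge'):
    for n in ('top','side'):
        if n=='side' and t!='bar': continue
        if n=='side': robot.snapshot('side')
        r=robot.silhouettes(n,t)
        for k in r[:2]:
            rect=cv2.minAreaRect(np.argwhere(k['mask'])[:,::-1].astype(np.float32))
            print(t,n,round(k['confidence'],2),np.round(k['extent'],1),np.round(rect[0],1),np.round(rect[1],1),round(rect[2],1))
    
E
```

```text
bar top 0.96 [359.5 228.2  54.   13. ] [360.5 228.5] [11. 57.] 90.0
bar side 0.97 [376.9 206.2  49.   39.6] [378.1 205.1] [11.9 54.6] 48.9
bin top 0.96 [387.4 224.6 179.9  98.1] [389.1 222.7] [178.8  91.8] 2.0
jar top 0.85 [404.6 147.9  23.9  25.9] [404. 148.] [19.8 25.5] 45.0
carton top 0.62 [261.7 233.3  41.8  41.3] [262.5 233. ] [36. 37.] 90.0
carton top 0.58 [439.2 301.1  43.   34.2] [437.8 303.4] [28.5 43.4] 79.2
tape top 0.81 [261.5 233.1  41.   39.1] [262. 233.] [38.2 36.8] 45.0
cover_edge top 0.57 [389.6 223.8 176.4  94.3] [389.8 222.8] [179.4  91.1] 2.1
```

View pics/topc.png

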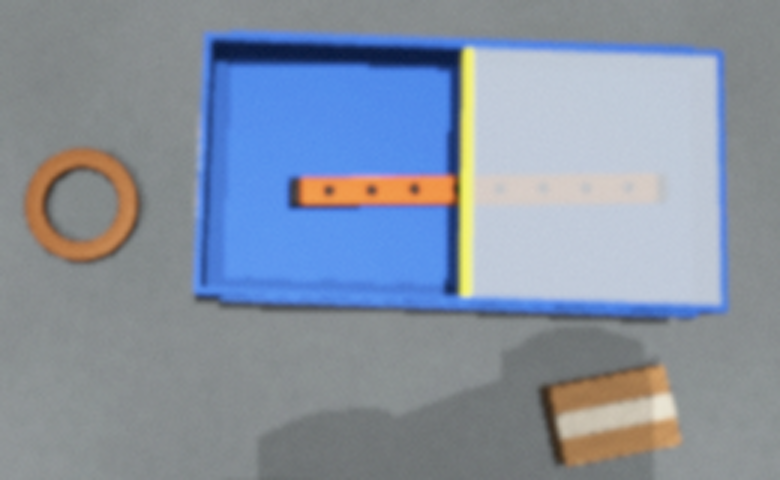

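```bash
python3 - <<'E'
from h import *
f=lambda p:np.array(p)/3+[235,165]-1/3
c=ray('top',f([(207,33),(722,50),(728,308),(196,293)]),.08)
print(np.round(c,4)); print('center',c.mean(0), [np.linalg.norm(c[i]-c[(i+1)%4]).round(4) for i in range(4)])
d=(c[0]+c[3]-c[1]-c[2])/2; print('axis deg',np.degrees(np.arctan2(d[1],d[0])))
B=ray('top',f([(291,192),(665,189)]),.027); print('bar front/back top',np.round(B,4),np.linalg.norm(B[0]-B[1]))
ye=ray('top',f([(468,47),(466,297)]),.08);print('yellow',ye.round(4))
for b,z in ((f([(82,205)]),.024),(f([(612,415)]),.045),([(404,146)],.065)): print(ray('top',b,z).round(3))
e=d/np.linalg.norm(d);c0=c.mean(0)
for b in B: r=b-c0; print('binframe',r@e, e[0]*r[1]-e[1]*r[0])
# side check
print(proj('side',B),proj('side',c))
im=robot.snapshot('side');cv2.imwrite('pics/sidec.png',cv2.resize(im[140:270,280:480,::-1],None,fx=4,fy=4,interpolation=cv2.INTER_CUBIC))
E
```

```text
[[ 0.6205  0.0669  0.08  ]
 [ 0.6083 -0.3303  0.08  ]
 [ 0.4115 -0.325   0.08  ]
 [ 0.4214  0.073   0.08  ]]
center [ 0.51541144 -0.12885396  0.08      ] [np.float64(0.3973), np.float64(0.1969), np.float64(0.3982), np.float64(0.1992)]
axis deg 88.413518784895
bar front/back top [[ 0.503   0.0011  0.027 ]
 [ 0.5063 -0.2958  0.027 ]] 0.2969729802168523
yellow [[ 0.6101 -0.1345  0.08  ]
 [ 0.419  -0.1292  0.08  ]]
[[0.492 0.167 0.024]]
[[ 0.332 -0.243  0.045]]
[[ 0.696 -0.17   0.065]]
binframe 0.12960351816698942 0.016012936256828578
binframe -0.167145259714181 0.004475440648563768
[[354.73587638 222.10323809]
 [409.98677048 175.66710757]] [[297.06714913 197.08850983]
 [385.74289961 145.12792446]
 [450.09617748 164.5978357 ]
 [372.11243934 230.01539412]]
```

View pics/sidec.png

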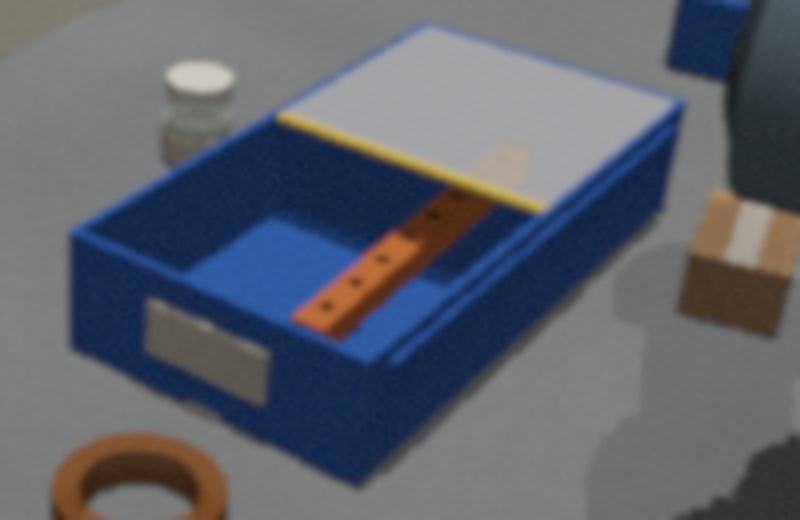

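```bash
python3 -m crank '[{"y":-0.05,"z":-0.047,"spin":-0.05},{"y":-0.14,"z":-0.13,"spin":-0.15},{"y":-0.24,"z":-0.226,"spin":-0.25},{"y":-0.34,"z":-0.32,"spin":-0.37},{"y":-0.44,"z":-0.414,"spin":-0.49},{"y":-0.54,"z":-0.508,"spin":-0.61},{"y":-0.64,"z":-0.602,"spin":-0.73},{"y":-0.73,"z":-0.687,"spin":-0.85},{"y":-0.8,"z":-0.753,"spin":-0.95},{"y":-0.85,"z":-0.8,"spin":-1}]' 1; python3 -c "
from h import *
o=robot.get_obs()
for k in ('clock','joint_positions','ee_pos','eef_rot','wrist_force','width'): print(k,np.round(o[k],4).tolist())"
```

```text
clock 0.65
joint_positions [-87.0383, 14.0412, 89.2532, -0.0002, 76.7034, -9.9767]
ee_pos [0.1455, -0.6335, 0.2423]
eef_rot [[-0.0, 0.2239, -0.9746], [-0.0, -0.9746, -0.2239], [-1.0, 0.0, 0.0]]
wrist_force [0.3892, 0.115, 0.249]
width 0.0857$[0]: bad value
```

```bash
python3 -m crank '[{"x":0,"y":-0.05,"z":-0.047,"spin":-0.05},{"x":0,"y":-0.14,"z":-0.13,"spin":-0.15},{"x":0,"y":-0.24,"z":-0.226,"spin":-0.25},{"x":0,"y":-0.34,"z":-0.32,"spin":-0.37},{"x":0,"y":-0.44,"z":-0.414,"spin":-0.49},{"x":0,"y":-0.54,"z":-0.508,"spin":-0.61},{"x":0,"y":-0.64,"z":-0.602,"spin":-0.73},{"x":0,"y":-0.73,"z":-0.687,"spin":-0.85},{"x":0,"y":-0.8,"z":-0.753,"spin":-0.95},{"x":0,"y":-0.85,"z":-0.8,"spin":-1}]' 1; python3 -c "
from h import *
o=robot.get_obs()
for k in ('clock','joint_positions','ee_pos','eef_rot','wrist_force','width'): print(k,np.round(o[k],4).tolist())"
```

```text
clock: 1.9
ee_pos: [0.4411, -0.1276, 0.2427]
eef_rot: [[0.001, 0.849, -0.529], [-0.001, -0.529, -0.849], [-1.0, 0.001, -0.0]]
wrist_force: [0.6, -0.2, -0.3]
width: 0.0854
clock 1.9
joint_positions [-30.3368, -12.781, 116.2602, 0.0048, 76.4466, 1.5801]
ee_pos [0.4411, -0.1276, 0.2427]
eef_rot [[0.0012, 0.8488, -0.5287], [-0.0006, -0.5287, -0.8488], [-1.0, 0.0013, -0.0001]]
wrist_force [0.6415, -0.1876, -0.2912]
width 0.0854
```

```bash
python3 -m crank '[{"x":0.04,"y":-0.002,"z":-0.05,"spin":-0.15},{"x":0.08,"y":-0.004,"z":-0.11,"spin":-0.32},{"x":0.13,"y":-0.007,"z":-0.18,"spin":-0.5},{"x":0.17,"y":-0.009,"z":-0.23,"spin":-0.65},{"x":0.2,"y":-0.01,"z":-0.253,"spin":-0.7256},{"x":0.2,"y":-0.01,"z":-0.253,"spin":-0.7256},{"x":0.2,"y":-0.01,"z":-0.253,"spin":-0.7256}]' 1; python3 -c "
from h import *
im=robot.snapshot('wrist');cv2.imwrite('pics/w1.png',im[:,:,::-1])
o=robot.get_obs()
for k in ('clock','joint_positions','ee_pos','eef_rot','wrist_force'): print(k,np.round(o[k],4).tolist())
print(proj('wrist',[[.503,.001,.027],[.5033,-.02,.027],[.506,-.296,.027]]))
print(robot.get_calibration('wrist')['world_from_camera'])
"
```

```text
clock: 2.78
ee_pos: [0.5035, -0.0206, 0.1431]
eef_rot: [[0.001, 1.0, 0.009], [-0.001, 0.009, -1.0], [-1.0, 0.001, 0.001]]
wrist_force: [0.1, -0.4, -0.5]
width: 0.0854
clock 2.825
joint_positions [-15.2663, 0.9923, 114.758, -0.011, 64.1479, -15.7513]
ee_pos [0.5036, -0.0208, 0.1433]
eef_rot [[0.0017, 1.0, 0.0085], [-0.0006, 0.0085, -1.0], [-1.0, 0.0017, 0.0006]]
wrist_force [0.0936, -0.3699, 0.1256]
[[315.26835632 168.03335026]
 [315.45868493 193.26391416]
 [316.14632705 436.48337135]]
[[ 0.99996722 -0.00635668 -0.00501456  0.50244935]
 [ 0.00759962  0.95053666  0.3105194   0.05757208]
 [ 0.00279265 -0.31054733  0.95055382  0.27558466]
 [ 0.          0.          0.          1.        ]]
```

View pics/w1.png

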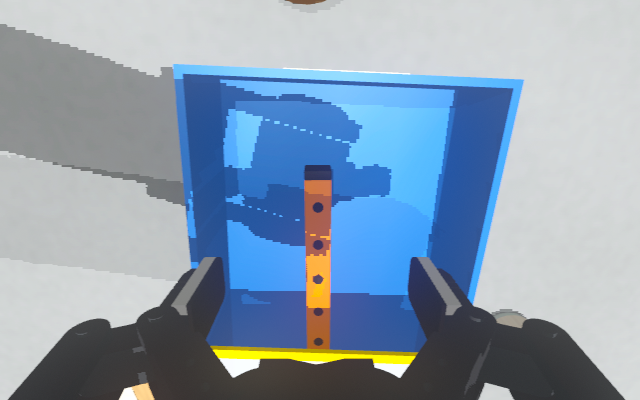

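```bash
python3 -m crank '[{"x":0.06,"y":0.003,"z":0,"spin":0},{"x":0.14,"y":0.003,"z":0,"spin":0},{"x":0.2,"y":0.003,"z":0,"spin":0},{"x":0.23,"y":0.003,"z":0,"spin":0},{"x":0.244,"y":0.003,"z":0,"spin":0},{"x":0.244,"y":0.003,"z":0,"spin":0},{"x":0.244,"y":0.003,"z":0,"spin":0}]' 1; python3 -c "
from h import *
im=robot.snapshot('wrist');cv2.imwrite('pics/w2.png',im[:,:,::-1])
im=robot.snapshot('side');cv2.imwrite('pics/s2.png',cv2.resize(im[100:270,280:480,::-1],None,fx=3,fy=3))
o=robot.get_obs()
for k in ('clock','ee_pos','wrist_force'): print(k,np.round(o[k],4).tolist())
"
```

```text
clock: 3.7
ee_pos: [0.5056, -0.0201, 0.0214]
eef_rot: [[0.002, 1.0, 0.01], [-0.001, 0.01, -1.0], [-1.0, 0.002, 0.001]]
wrist_force: [0.0, -0.4, 0.3]
width: 0.0856
clock 3.8
ee_pos [0.5054, -0.02, 0.0212]
wrist_force [-0.5238, 0.1354, 0.1755]
```

View pics/w2.png

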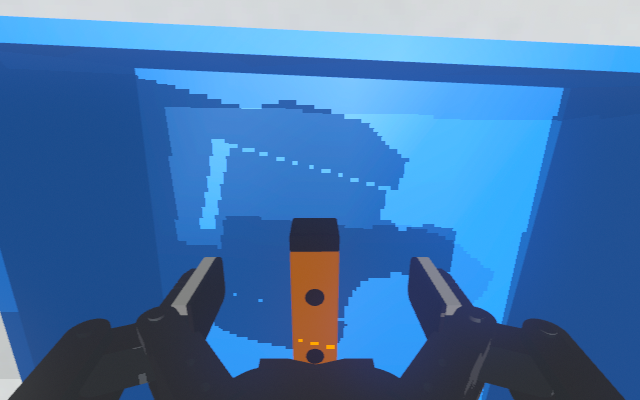

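View pics/s2.png

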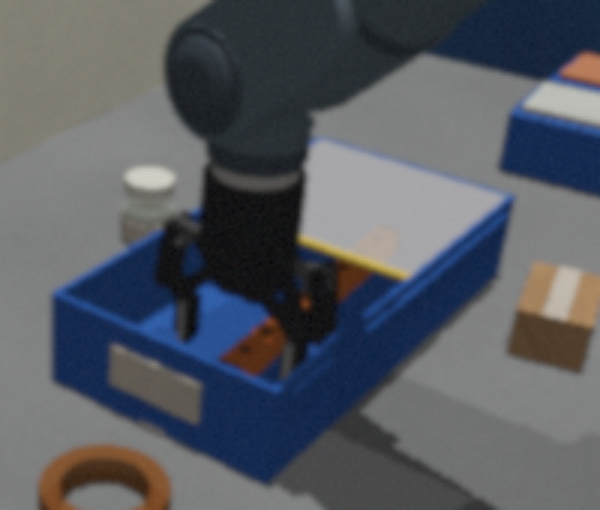

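The wrist view shows the bar centred between the jaws at columns 290–340, with its front edge at row 218. I'll close on it.

```bash
python3 -m crank '[{"x":0,"y":0,"z":0,"spin":0},{"x":0,"y":0,"z":0,"spin":0},{"x":0,"y":0,"z":0,"spin":0},{"x":0,"y":0,"z":0,"spin":0},{"x":0,"y":0,"z":0,"spin":0},{"x":0,"y":0,"z":0,"spin":0},{"x":0,"y":0,"z":0,"spin":0},{"x":0,"y":0,"z":0,"spin":0}]' 0; python3 -c "
from h import *
im=robot.snapshot('wrist');cv2.imwrite('pics/w3.png',im[:,:,::-1])
o=robot.get_obs()
for k in ('clock','ee_pos','wrist_force','wrist_torque','width'): print(k,np.round(o[k],4).tolist())
"
```

```text
clock: 4.8
ee_pos: [0.5049, -0.0199, 0.0205]
eef_rot: [[0.001, 1.0, 0.01], [-0.0, 0.01, -1.0], [-1.0, 0.001, 0.0]]
wrist_force: [-0.3, 1.2, 2.7]
width: 0.0208
clock 4.85
ee_pos [0.5049, -0.0199, 0.0205]
wrist_force [0.0554, -0.0396, 3.63]
wrist_torque [0.0519, -0.0374, 0.006]
width 0.0203
```

View pics/w3.png

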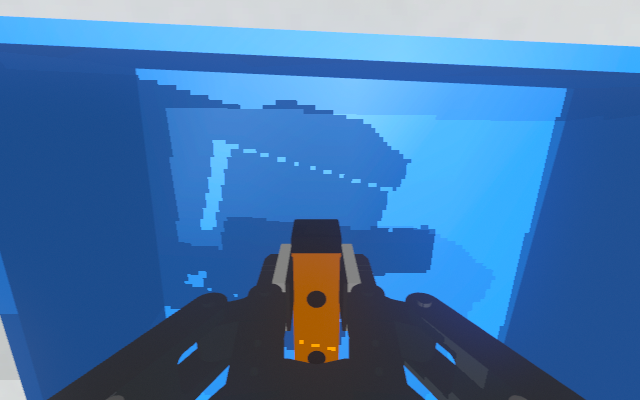

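```bash
python3 -m crank '[{"x":-0.01,"y":0,"z":0,"spin":0},{"x":-0.02,"y":0,"z":0,"spin":0},{"x":-0.024,"y":0.001,"z":-0.02,"spin":0},{"x":-0.024,"y":0.001,"z":-0.045,"spin":0},{"x":-0.024,"y":0.002,"z":-0.07,"spin":0},{"x":-0.024,"y":0.002,"z":-0.09,"spin":0},{"x":-0.024,"y":0.002,"z":-0.09,"spin":0}]' 0; python3 -c "
from h import *
im=robot.snapshot('wrist');cv2.imwrite('pics/w4.png',im[:,:,::-1])
im=robot.snapshot('side');cv2.imwrite('pics/s4.png',cv2.resize(im[100:270,280:480,::-1],None,fx=3,fy=3))
o=robot.get_obs()
for k in ('clock','ee_pos','wrist_force','wrist_torque','width'): print(k,np.round(o[k],4).tolist())
"
```

```text
clock: 5.72
ee_pos: [0.505, 0.0261, 0.0321]
eef_rot: [[-0.0, 1.0, 0.012], [0.0, 0.012, -1.0], [-1.0, -0.0, -0.0]]
wrist_force: [-0.4, 0.3, -1.8]
width: 0.0205
clock 5.825
ee_pos [0.5052, 0.0253, 0.0322]
wrist_force [-0.012, 0.1977, -2.5194]
wrist_torque [0.2291, -0.0417, 0.0276]
width 0.0206
```

View pics/w4.png

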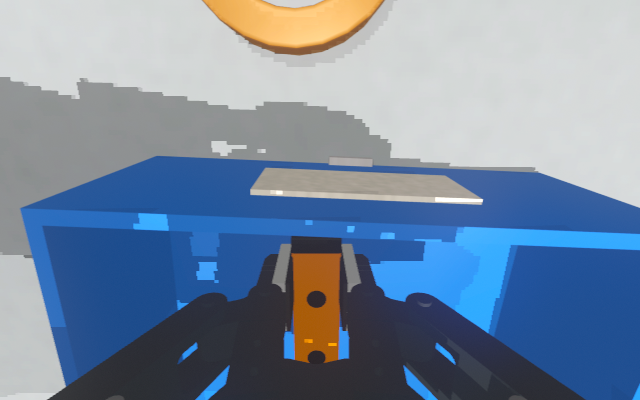

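View pics/s4.png

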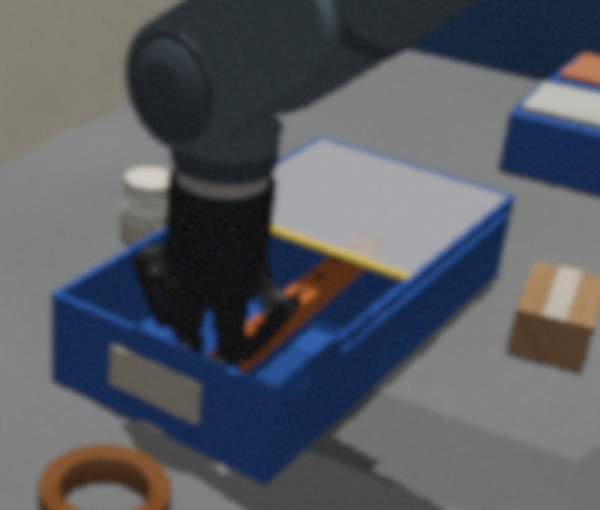

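The bar is held level: the torque of 0.23 N·m means the grip carries its whole weight. To let it pivot, I'll test a lighter pinch at this low height.

```bash
cat > st.py <<'E'
from h import *
import sys
o=robot.get_obs()
for k in ('clock','ee_pos','wrist_force','wrist_torque','width'): print(k,np.round(o[k],4).tolist())
for n in sys.argv[2:]:
    im=robot.snapshot(n); im=im[80:280,240:500] if n!='wrist' else im
    if n!='wrist': im=cv2.resize(im,None,fx=3,fy=3,interpolation=cv2.INTER_CUBIC)
    cv2.imwrite(f'pics/{n}{sys.argv[1]}.png',im[:,:,::-1])
E
python3 -m crank '[{"x":0,"y":0,"z":0,"spin":0},{"x":0,"y":0,"z":0,"spin":0}]' 0.24; python3 st.py 5;python3 -m crank '[{"x":0,"y":0,"z":0,"spin":0},{"x":0,"y":0,"z":0,"spin":0}]' 0.25; python3 st.py 6 
```

```text
clock: 6.08
ee_pos: [0.5052, 0.0248, 0.0323]
eef_rot: [[0.0, 1.0, 0.01], [-0.0, 0.01, -1.0], [-1.0, 0.0, 0.0]]
wrist_force: [0.2, -1.3, -1.8]
width: 0.021
clock 6.075
ee_pos [0.5052, 0.0248, 0.0323]
wrist_force [0.1953, -1.2557, -1.7913]
wrist_torque [0.2263, 0.022, 0.0177]
width 0.021
clock: 6.32
ee_pos: [0.5052, 0.025, 0.0323]
eef_rot: [[-0.0, 1.0, 0.01], [0.0, 0.01, -1.0], [-1.0, -0.0, -0.0]]
wrist_force: [-0.3, -0.6, -1.8]
width: 0.0214
clock 6.325
ee_pos [0.5052, 0.025, 0.0323]
wrist_force [-0.2854, -0.6418, -1.7793]
wrist_torque [0.2484, -0.0154, -0.0487]
width 0.0214
```

```bash

python3 -m crank '[{"x":0,"y":0,"z":0,"spin":0}]' 0.255|grep -E 'width|force'; python3 st.py 5|grep torq;python3 -m crank '[{"x":0,"y":0,"z":0,"spin":0}]' 0.26 |grep -E 'width|force'; python3 st.py 6|grep torq; python3 -m crank '[{"x":0,"y":0,"z":0,"spin":0}]' 0.263 |grep -E 'width|force'; python3 st.py 6|grep torq
```

```text
wrist_force: [-0.1, -0.5, -0.6]
width: 0.0221
wrist_torque [0.0179, -0.0025, -0.0349]
wrist_force: [-0.1, -0.3, -0.4]
width: 0.0226
wrist_torque [-0.0524, 0.0164, 0.0291]
wrist_force: [0.8, 0.6, 0.2]
width: 0.0225
wrist_torque [0.0251, 0.0285, -0.0019]
```

```bash
python3 -m crank '[{"x":0,"y":0,"z":0,"spin":0},{"x":0,"y":0,"z":0,"spin":0}]' 0.2|grep -E 'width|force'; python3 st.py 6 wrist side
```

```text
wrist_force: [-0.9, 0.7, 4.9]
width: 0.0194
clock 6.95
ee_pos [0.5056, 0.0251, 0.0328]
wrist_force [-0.9411, 0.7489, 4.9326]
wrist_torque [-0.0017, 0.1743, -0.0195]
width 0.0194
```

View pics/wrist6.png

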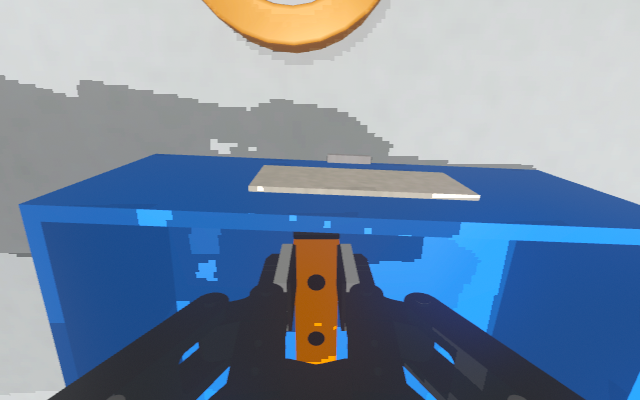

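View pics/side6.png

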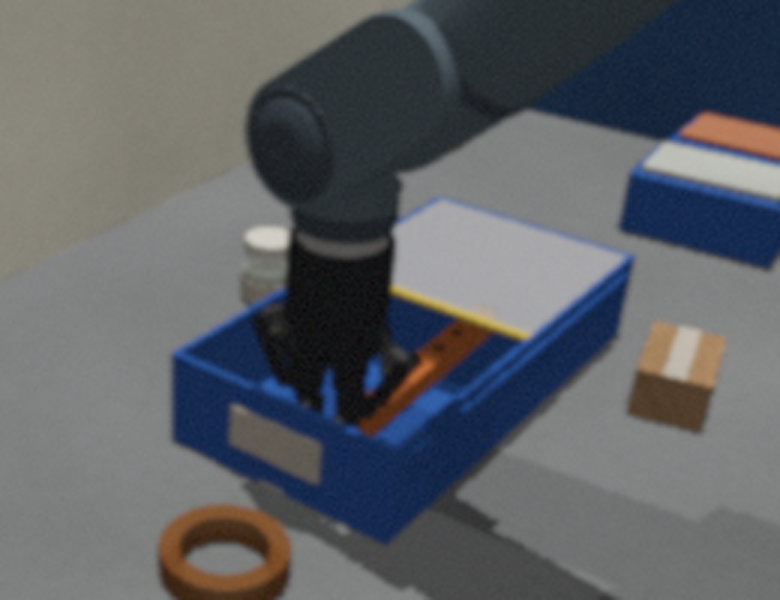

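The bar settled back on the floor when loosened past 0.255, and the pads now hold only its top. I'll regrip lower, then lift with the light pinch at about 0.253.

```bash
python3 -m crank '[{"x":0,"y":0,"z":0,"spin":0},{"x":0,"y":0,"z":0,"spin":0},{"x":0.01,"y":0,"z":0,"spin":0},{"x":0.025,"y":0,"z":0,"spin":0},{"x":0.025,"y":0,"z":0,"spin":0}]' 0.4|grep -E 'pos|width|force';python3 -m crank '[{"x":0,"y":0,"z":0,"spin":0},{"x":0,"y":0,"z":0,"spin":0},{"x":0,"y":0,"z":0,"spin":0},{"x":0,"y":0,"z":0,"spin":0}]' 0.1|grep -E 'width|force'; python3 st.py 7 wrist
```

```text
ee_pos: [0.5043, 0.0253, 0.0187]
wrist_force: [0.1, -0.3, 0.1]
width: 0.0347
wrist_force: [-0.1, 0.2, -0.1]
width: 0.0211
clock 8.175
ee_pos [0.5051, 0.0252, 0.0198]
wrist_force [-0.1475, 0.1807, -0.1111]
wrist_torque [0.0187, -0.0142, -0.0018]
width 0.0211
```

View pics/wrist7.png

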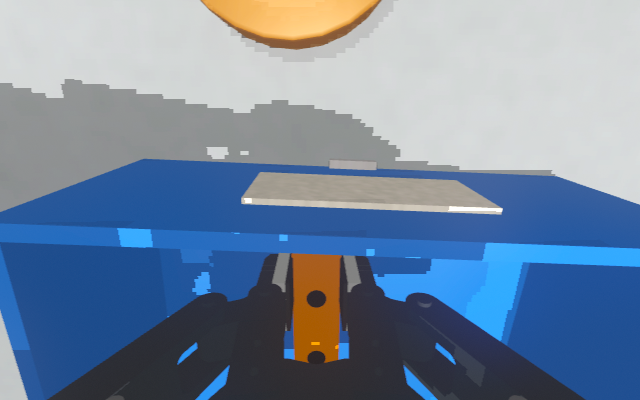

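```bash
python3 -m crank '[{"x":0,"y":0,"z":0,"spin":0},{"x":0,"y":0,"z":0,"spin":0},{"x":-0.01,"y":0,"z":0,"spin":0},{"x":-0.02,"y":0,"z":0,"spin":0},{"x":-0.03,"y":0,"z":0,"spin":0},{"x":-0.04,"y":0,"z":0,"spin":0},{"x":-0.04,"y":0,"z":0,"spin":0}]' 0.253; python3 st.py 8 wrist side
```

```text
clock: 9.1
ee_pos: [0.5056, 0.0251, 0.0404]
eef_rot: [[0.001, 1.0, 0.01], [-0.0, 0.01, -1.0], [-1.0, 0.001, 0.0]]
wrist_force: [0.1, -0.1, -1.0]
width: 0.0216
clock 9.1
ee_pos [0.5056, 0.0251, 0.0404]
wrist_force [0.1155, -0.1419, -0.9713]
wrist_torque [0.1512, -0.0763, 0.0622]
width 0.0216
```

View pics/wrist8.png

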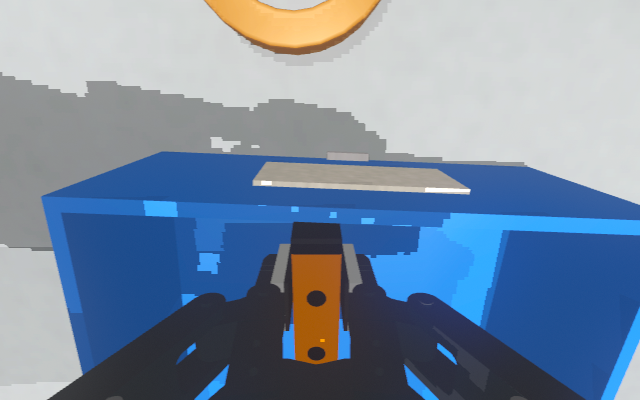

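View pics/side8.png

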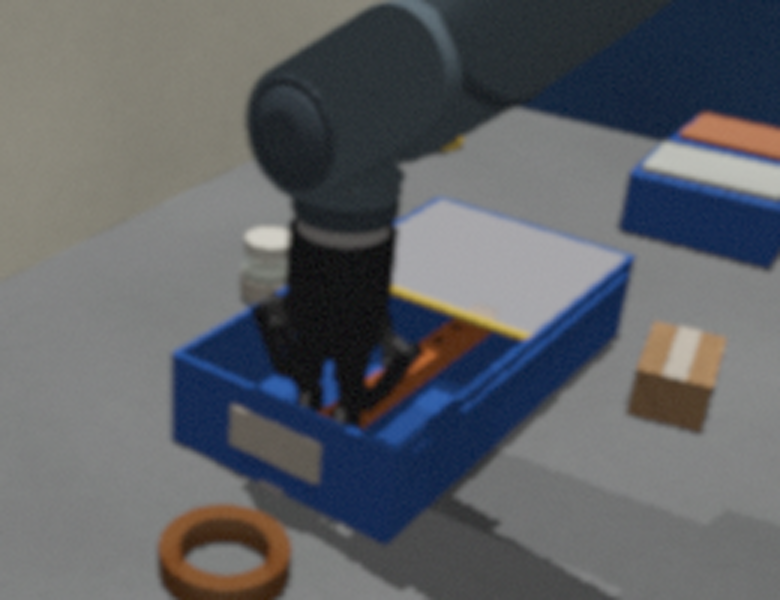

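It's tilting: the front cap now shows taller, with its top at row 222, and the back rests on the floor. I'll continue with a slightly looser pinch.

```bash
python3 -m crank '[{"x":0,"y":0,"z":0,"spin":0},{"x":-0.01,"y":0,"z":0,"spin":0},{"x":-0.02,"y":0,"z":0,"spin":0},{"x":-0.03,"y":0,"z":0,"spin":0},{"x":-0.04,"y":0,"z":0,"spin":0},{"x":-0.04,"y":0,"z":0,"spin":0}]' 0.254; python3 st.py 9 wrist side
```

```text
clock: 9.95
ee_pos: [0.5056, 0.0251, 0.0604]
eef_rot: [[0.001, 1.0, 0.01], [-0.0, 0.01, -1.0], [-1.0, 0.001, 0.0]]
wrist_force: [0.5, -0.2, -1.0]
width: 0.0217
clock 9.95
ee_pos [0.5056, 0.0251, 0.0604]
wrist_force [0.5346, -0.1611, -1.0374]
wrist_torque [0.1058, 0.0052, 0.0192]
width 0.0217
```

View pics/wrist9.png

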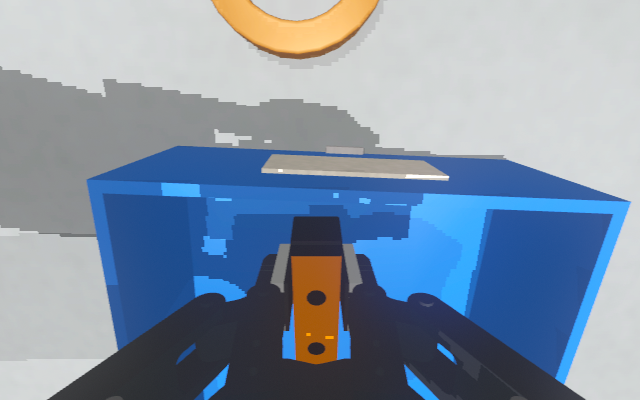

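View pics/side9.png

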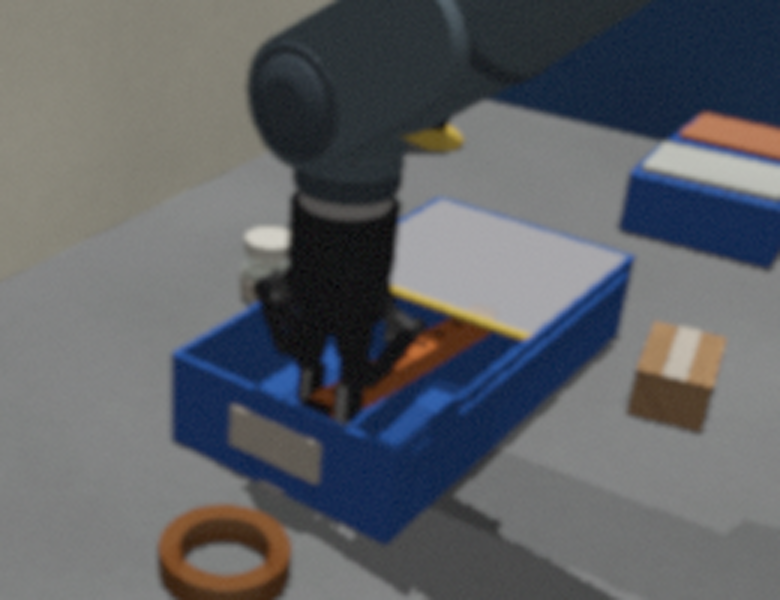

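```bash
python3 -m crank '[{"x":-0.01,"y":0,"z":0,"spin":0},{"x":-0.02,"y":0,"z":0,"spin":0},{"x":-0.03,"y":0,"z":0,"spin":0},{"x":-0.04,"y":0,"z":-0.002,"spin":0},{"x":-0.05,"y":0,"z":-0.004,"spin":0},{"x":-0.06,"y":0,"z":-0.006,"spin":0},{"x":-0.07,"y":0,"z":-0.008,"spin":0},{"x":-0.07,"y":0,"z":-0.008,"spin":0}]' 0.254; python3 st.py 10 wrist side
```

```text
clock: 11.05
ee_pos: [0.5054, 0.0292, 0.0953]
eef_rot: [[0.001, 1.0, 0.01], [-0.0, 0.01, -1.0], [-1.0, 0.001, 0.0]]
wrist_force: [0.1, 1.0, -1.0]
width: 0.0216
clock 11.05
ee_pos [0.5054, 0.0292, 0.0953]
wrist_force [0.085, 1.0443, -1.0471]
wrist_torque [0.1293, 0.034, 0.0146]
width 0.0216
```

View pics/wrist10.png

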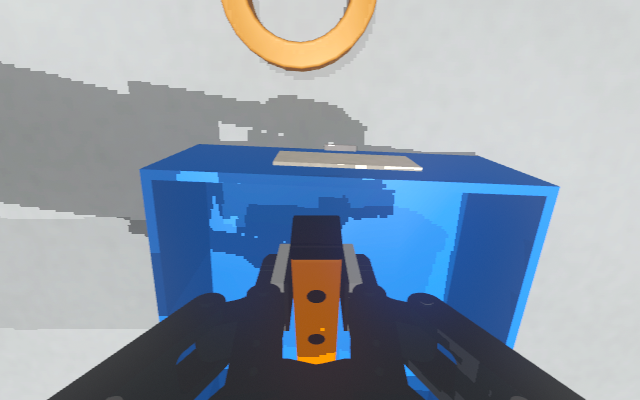

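View pics/side10.png

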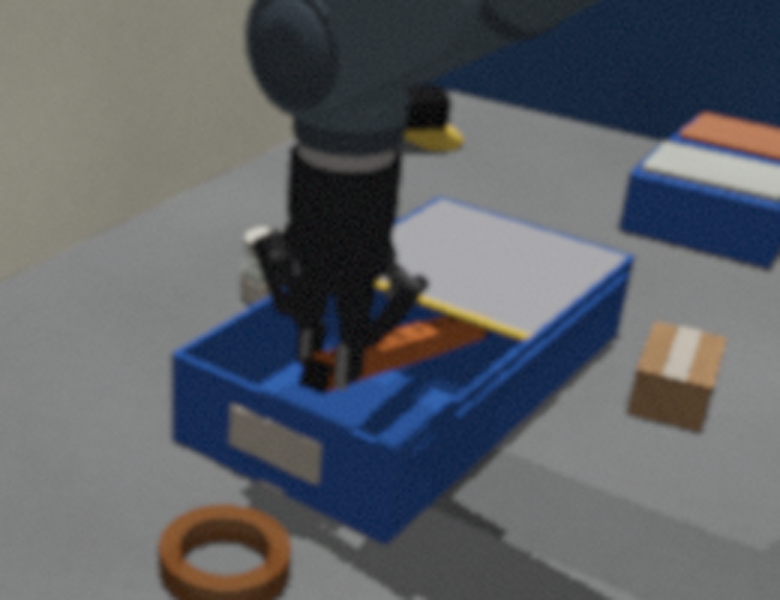

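```bash
python3 -m crank '[{"x":-0.01,"y":0,"z":-0.002,"spin":0},{"x":-0.02,"y":0,"z":-0.006,"spin":0},{"x":-0.026,"y":0,"z":-0.01,"spin":0},{"x":-0.026,"y":0,"z":-0.01,"spin":0}]' 0.254|grep -E 'pos|force'; python3 -m crank '[{"x":0,"y":0,"z":0,"spin":0},{"x":0,"y":0,"z":0,"spin":0},{"x":0,"y":0,"z":0,"spin":0}]' 0.1; python3 st.py 11 wrist side
```

```text
ee_pos: [0.5053, 0.0343, 0.1082]
wrist_force: [0.1, 0.2, -1.2]
clock: 12.02
ee_pos: [0.5052, 0.0341, 0.1078]
eef_rot: [[0.0, 1.0, 0.01], [-0.0, 0.01, -1.0], [-1.0, 0.0, 0.0]]
wrist_force: [-0.3, 0.0, 0.1]
width: 0.021
clock 12.025
ee_pos [0.5052, 0.0341, 0.1078]
wrist_force [-0.3395, 0.0273, 0.0944]
wrist_torque [0.0728, -0.0311, 0.1049]
width 0.021
```

View pics/wrist11.png

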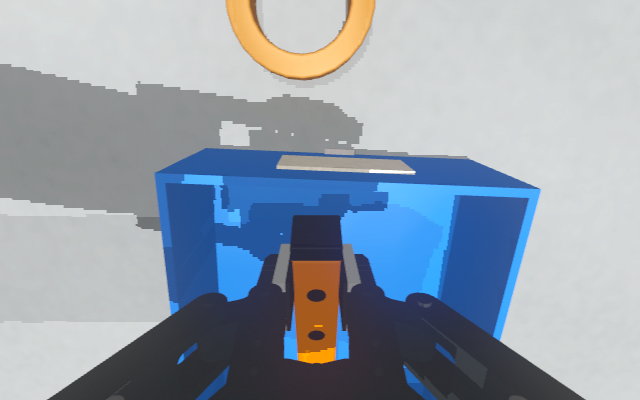

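View pics/side11.png

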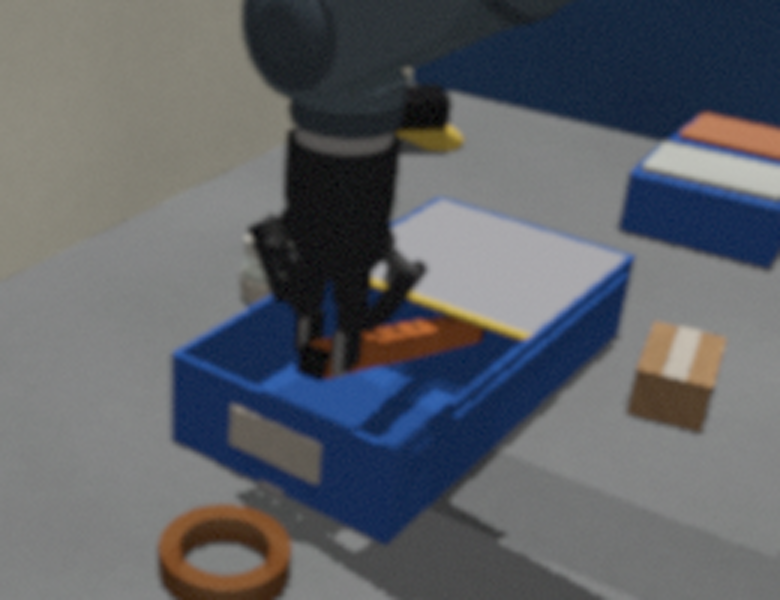

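```bash
cat > ov.py <<'E'
from h import *
import sys
th=np.radians(float(sys.argv[1])); tag=sys.argv[2]
o=robot.get_obs(); p=np.array(o['ee_pos']); 
a=np.array([-0.011*np.cos(th),np.cos(th),np.sin(th)]); n=np.array([0,-np.sin(th),np.cos(th)]); w=np.cross(a,n)
zc=float(sys.argv[3]) if len(sys.argv)>3 else -0.0045
g=p+[0,0,zc]; front=g+a*0.021; back=front-0.3*a
C=[e+s*.011*w+t*.011*n for e in(front,back) for s,t in((1,1),(1,-1),(-1,-1),(-1,1))]
print('front',front.round(3),'back',back.round(3),'lowest',min(c[2] for c in C).round(3))
for nme in ('side','wrist'):
    im=robot.snapshot(nme)[:,:,::-1].copy(); q=proj(nme,C); S=3 if nme=='side' else 1
    if nme=='side': im=cv2.resize(im[60:280,240:500],None,fx=S,fy=S); q=(q-[240,60])*S
    q=q.round().astype(int)
    for i in range(4):
        for x,y in((i,(i+1)%4),(4+i,4+(i+1)%4),(i,i+4)): cv2.line(im,tuple(map(int,q[x])),tuple(map(int,q[y])),(0,255,0),1)
    if nme=='side' or 'w' in tag: cv2.imwrite(f'pics/ov{nme}{tag}.png',im)
E
python3 ov.py 18 a
```

```text
front [0.505 0.054 0.11 ] back [ 0.508 -0.231  0.017] lowest 0.007
```

View pics/ovsidea.png

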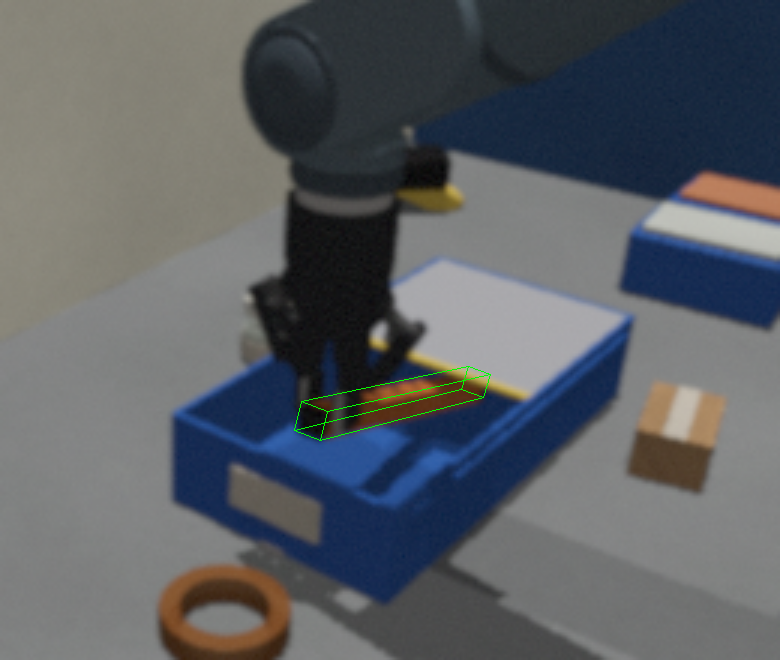

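The overlay matches an 18° tilt, with the back on the floor about 12 mm below the cover edge line. I'll draw it out along the slant.

```bash
python3 -m crank '[{"x":-0.006,"y":0,"z":-0.015,"spin":0},{"x":-0.014,"y":0,"z":-0.045,"spin":0},{"x":-0.024,"y":0.001,"z":-0.08,"spin":0},{"x":-0.034,"y":0.001,"z":-0.115,"spin":0},{"x":-0.044,"y":0.002,"z":-0.15,"spin":0},{"x":-0.054,"y":0.002,"z":-0.185,"spin":0},{"x":-0.064,"y":0.002,"z":-0.22,"spin":0},{"x":-0.072,"y":0.003,"z":-0.25,"spin":0},{"x":-0.08,"y":0.003,"z":-0.28,"spin":0},{"x":-0.08,"y":0.003,"z":-0.28,"spin":0}]' 0; python3 st.py 12; python3 ov.py 18 b
```

```text
clock: 13.48
ee_pos: [0.5053, 0.175, 0.1481]
eef_rot: [[0.001, 1.0, 0.012], [0.0, 0.012, -1.0], [-1.0, 0.001, -0.0]]
wrist_force: [-0.1, -0.6, -1.8]
width: 0.0208
clock 13.475
ee_pos [0.5053, 0.175, 0.1481]
wrist_force [-0.0768, -0.6086, -1.8358]
wrist_torque [0.14, -0.0031, -0.0055]
width 0.0208
front [0.505 0.195 0.15 ] back [ 0.508 -0.09   0.057] lowest 0.047
```

View pics/ovsideb.png

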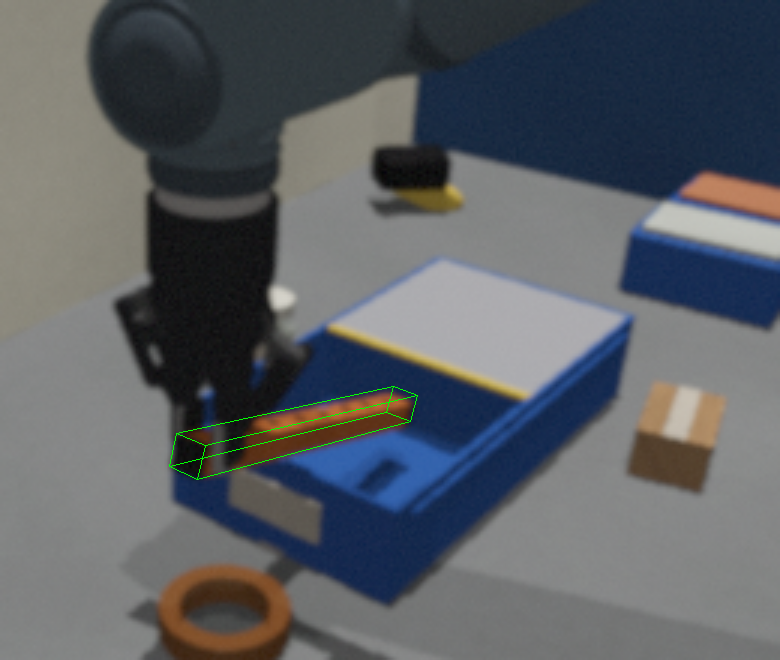

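The back end is clear of the cover by about 39 mm. Now I'll lift straight up 130 mm, easing off at the end.

```bash
python3 -m crank '[{"x":-0.01,"y":0,"z":-0.004,"spin":0},{"x":-0.035,"y":0,"z":-0.012,"spin":0},{"x":-0.07,"y":0,"z":-0.02,"spin":0},{"x":-0.11,"y":0,"z":-0.02,"spin":0},{"x":-0.15,"y":0,"z":-0.02,"spin":0},{"x":-0.19,"y":0,"z":-0.02,"spin":0},{"x":-0.225,"y":0,"z":-0.02,"spin":0},{"x":-0.25,"y":0,"z":-0.02,"spin":0},{"x":-0.26,"y":0,"z":-0.02,"spin":0},{"x":-0.26,"y":0,"z":-0.02,"spin":0}]' 0;python3 -m crank '[{"x":0,"y":0,"z":0,"spin":0},{"x":0,"y":0,"z":0,"spin":0},{"x":0,"y":0,"z":0,"spin":0},{"x":0,"y":0,"z":0,"spin":0},{"x":0,"y":0,"z":0,"spin":0},{"x":0,"y":0,"z":0,"spin":0}]' 0; python3 st.py 13 top; python3 ov.py 18 cw
```

```text
clock: 14.82
ee_pos: [0.505, 0.1841, 0.2777]
eef_rot: [[-0.0, 1.0, 0.01], [-0.0, 0.01, -1.0], [-1.0, -0.0, 0.0]]
wrist_force: [-0.2, 0.0, -1.6]
width: 0.0203
clock: 15.58
ee_pos: [0.5051, 0.1841, 0.2778]
eef_rot: [[0.0, 1.0, 0.01], [0.0, 0.01, -1.0], [-1.0, 0.0, -0.0]]
wrist_force: [-0.2, 0.9, -0.9]
width: 0.0208
clock 15.575
ee_pos [0.5051, 0.1841, 0.2778]
wrist_force [-0.2485, 0.9347, -0.9112]
wrist_torque [0.2134, -0.0102, 0.0528]
width 0.0208
front [0.505 0.204 0.28 ] back [ 0.508 -0.081  0.187] lowest 0.177
```

View pics/ovsidecw.png

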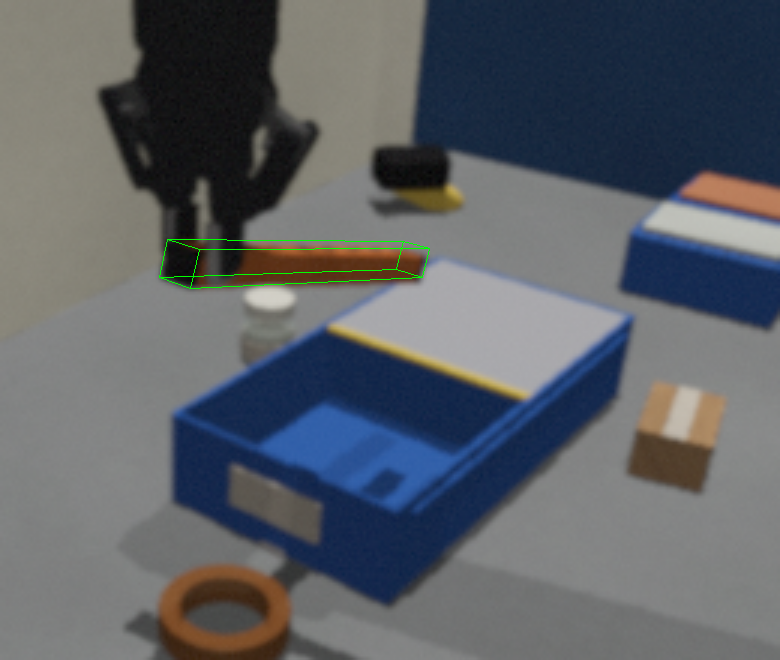

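View pics/top13.png

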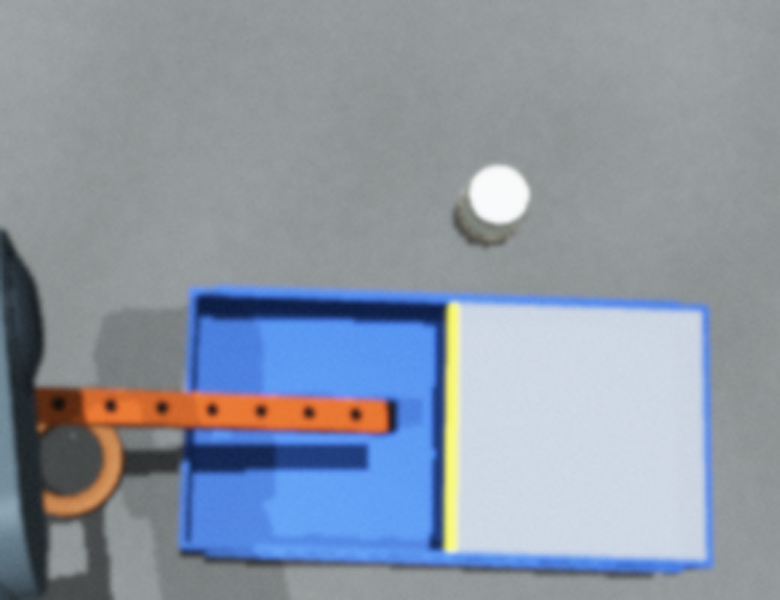

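View pics/ovwristcw.png

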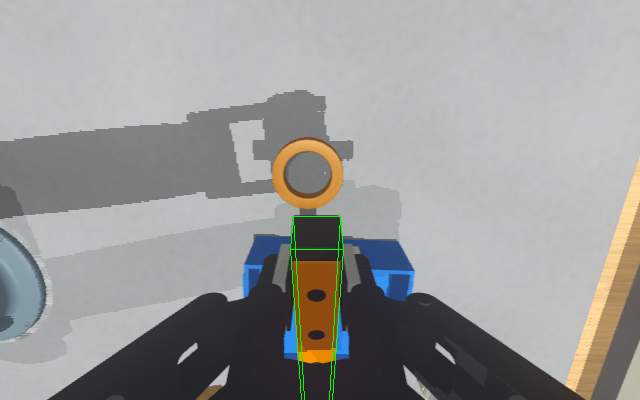

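The bar is held steady at an 18° tilt. Its lowest point is at z ≈ 0.177 m, above the required 0.130 m, and the neighbouring objects look unmoved. I'm handing in.

```bash
python3 -c "
from h import *
print(robot.close_job())"
```

```text
the job is handed in; nothing more can be done
None
```

The bar is out of the bin and was handed in still gripped and held in the air, at about 15.8 s of the 38 s allowed. No verdict came back.

**How it came out:** I gripped the bar about 20 mm from its front end and moved it about 45 mm forward from under the cover. I then lifted the front with a light pinch so the bar pivoted in the jaws, its back end resting on the floor, to about 18°. From there I gripped it firmly, drew it out along the slant past the cover edge and raised it.

**Last checks:**
- **Height:** a model overlay on the side and wrist pictures matched the bar. It put the lowest point at about 177 mm, roughly 97 mm above the rim where 50 mm was required.
- **Holding:** the wrist carried only about the bar's own weight (noisy readings of about 1 to 2 N), and the tilt and pose stayed steady.
- **Neighbours:** the jar, carton and tape roll look unmoved in the pictures; I did not measure them again.

**What went less smoothly:**
- **First move refused:** its rows lacked one of the four values, so it cost no motion.
- **Bar dropped once:** while I was finding the light pinch, I opened the jaws slightly too far. The bar settled about 11 mm back onto the bin floor, and I regripped it.
- **Forces:** the highest wrist force I read was about 5 N. I only read it at the end of moves, so brief peaks could have been missed.

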